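# Put the spice jars back in their caddy

## Task

Put the four glass spice jars away in the wooden caddy, each standing upright on the floor of the bay whose tile matches the colour of its lid. They are glass: set each one down gently, do not let it drop. Leave the two white supplement tubs, whose coloured lids carry a white disc, standing where they are.

Things in the scene. Friction and masses are not known exactly. Their poses are not given: they have to be found in the camera images.
- jar_red: glass spice jar with rust-red contents and a plain red lid; upright cylinder 100 mm tall, 170 g nominal; glass 47 mm in diameter, lid 48 mm in diameter on the top 30 mm; grip it by the lid. Stands on the worktop (z = 0). Origin: centre of the underside; z up along its axis
- jar_yellow: glass spice jar with golden contents and a plain yellow lid; upright cylinder 100 mm tall, 170 g nominal; glass 47 mm in diameter, lid 48 mm in diameter on the top 30 mm; grip it by the lid. Stands on the worktop (z = 0). Origin: centre of the underside; z up along its axis
- jar_green: glass spice jar with olive contents and a plain green lid; upright cylinder 100 mm tall, 170 g nominal; glass 47 mm in diameter, lid 48 mm in diameter on the top 30 mm; grip it by the lid. Stands on the worktop (z = 0). Origin: centre of the underside; z up along its axis
- jar_blue: glass spice jar with dark peppercorn-grey contents and a plain blue lid; upright cylinder 100 mm tall, 170 g nominal; glass 47 mm in diameter, lid 48 mm in diameter on the top 30 mm; grip it by the lid. Stands on the worktop (z = 0). Origin: centre of the underside; z up along its axis
- tile_red: red tile, 62 x 62 x 3 mm, on the floor of its bay of the wooden caddy. Origin: centre of its underside, 8 mm above the worktop, mid-bay; z up, x and y along the bay's sides. Tile top 11 mm above the worktop. Caddy: fixed open box 160 x 160 mm, 50 mm high, walls and dividers 8 mm, 2 x 2 bays of 68 x 68 mm at 76 mm pitch; its centre is the mean of the four tiles. Which bay has which colour varies
- tile_yellow: yellow tile, 62 x 62 x 3 mm, on the floor of its bay of the wooden caddy. Origin: centre of its underside, 8 mm above the worktop, mid-bay; z up, x and y along the bay's sides. Tile top 11 mm above the worktop. Caddy: fixed open box 160 x 160 mm, 50 mm high, walls and dividers 8 mm, 2 x 2 bays of 68 x 68 mm at 76 mm pitch; its centre is the mean of the four tiles. Which bay has which colour varies
- tile_green: green tile, 62 x 62 x 3 mm, on the floor of its bay of the wooden caddy. Origin: centre of its underside, 8 mm above the worktop, mid-bay; z up, x and y along the bay's sides. Tile top 11 mm above the worktop. Caddy: fixed open box 160 x 160 mm, 50 mm high, walls and dividers 8 mm, 2 x 2 bays of 68 x 68 mm at 76 mm pitch; its centre is the mean of the four tiles. Which bay has which colour varies
- tile_blue: blue tile, 62 x 62 x 3 mm, on the floor of its bay of the wooden caddy. Origin: centre of its underside, 8 mm above the worktop, mid-bay; z up, x and y along the bay's sides. Tile top 11 mm above the worktop. Caddy: fixed open box 160 x 160 mm, 50 mm high, walls and dividers 8 mm, 2 x 2 bays of 68 x 68 mm at 76 mm pitch; its centre is the mean of the four tiles. Which bay has which colour varies
- tub_red: look-alike that does not belong in the caddy: opaque white plastic supplement tub with a red lid that bears a white disc (32 mm) on its top; same shape and size as the spice jars (48 mm diameter, 100 mm tall, 120 g nominal). Stands on the worktop (z = 0). Origin: centre of the underside; z up
- tub_green: look-alike that does not belong in the caddy: opaque white plastic supplement tub with a green lid that bears a white disc (32 mm) on its top; same shape and size as the spice jars (48 mm diameter, 100 mm tall, 120 g nominal). Stands on the worktop (z = 0). Origin: centre of the underside; z up

How it is judged (in metres and radians):
At the end, for the whole second after the job is handed in: Each spice jar stands on the tile of its lid's colour: axis within 15 mm of the tile's centre, underside less than 10 mm above the tile's underside, upright within 0.1 rad, at rest; both supplement tubs upright, at rest, within 20 mm of where they started (horizontal distance between jar_red and tile_red below 0.015 m and z of jar_red in the frame of tile_red below 0.01 m and angle between each of jar_red, jar_yellow, jar_green, jar_blue, tub_red, tub_green's own z axis and vertical below 0.1 rad and linear speed of each of jar_red, jar_yellow, jar_green, jar_blue, tub_red, tub_green below 0.02 m/s and horizontal distance between jar_yellow and tile_yellow below 0.015 m and z of jar_yellow in the frame of tile_yellow below 0.01 m and horizontal distance between jar_green and tile_green below 0.015 m and z of jar_green in the frame of tile_green below 0.01 m and horizontal distance between jar_blue and tile_blue below 0.015 m and z of jar_blue in the frame of tile_blue below 0.01 m and distance of each of tub_red, tub_green from where it was at the start of the episode below 0.02 m); the robot touches nothing.
It fails at once if the red-lidded supplement tub is shifted more than 20 mm or tipped (distance of tub_red from where it was at the start of the episode above 0.02 m or angle between tub_red's own z axis and vertical above 0.3 rad).
It fails at once if the green-lidded supplement tub is shifted more than 20 mm or tipped (distance of tub_green from where it was at the start of the episode above 0.02 m or angle between tub_green's own z axis and vertical above 0.3 rad).
It fails at once if a spice jar is dropped (out of the fingers' touch and faster than 0.6 m/s: a fall of about 2 cm) ((contact force between the fingers and jar_red below 0.01 N and linear speed of jar_red above 0.6 m/s) or (contact force between the fingers and jar_yellow below 0.01 N and linear speed of jar_yellow above 0.6 m/s) or (contact force between the fingers and jar_green below 0.01 N and linear speed of jar_green above 0.6 m/s) or (contact force between the fingers and jar_blue below 0.01 N and linear speed of jar_blue above 0.6 m/s)).
It also fails if it takes over 115 s, if anything falls off the work surface, if the arm or the gripper's body presses on something with over 40 N, if the wrist force passes 120 N, or if a joint passes its speed limit or range.

## Robot

A 7-joint arm with a two-finger parallel gripper is mounted at the origin on the work surface. World frame = base frame: x ahead of the robot, y to its left, z up, the work surface at z = 0. Lengths are in mm, angles in rad, forces in N, time in s.
With the tool pointing down it reaches from about 425 to 1025 mm from the base axis. Payload 9.4 kg.
Tool frame: the origin (TCP) lies between the finger pads; the fingertips stand 25 mm ahead of it and the grasp point (between the pads) lies 6 mm ahead of it; z points along the fingers, y is the line along which they close (so a half turn about z gives the same grasp; the last joint's range is limited). The gripper opens to 93 mm and grips with 3 to 60 N. Pads are 15 mm wide; open, the fingers measure 128 mm over their backs; the gripper's body (75 mm by 188 mm) begins 65 mm behind the grasp point.
Start: joints at [-1.238, 0.599, -0.003, 1.599, 0.002, 0.943, -0.08], TCP at [288.862, 664.968, 243.618] pointing down, gripper open.
Joint ranges: [-2.57, 2.57], [-0.35, 1.97], [-1.29, 1.29], [0.11, 2.56], [-1.05, 4.19], [0.11, 1.86], [-2.63, 2.63]. Speed limits (rad/s): [2.22, 2.22, 3.01, 3.01, 3.14, 3.14, 3.14].

## Interface

Orientations are given as a rotation vector (axis times angle).
In Python, from bench import * gives the robot as it stands.
- The arm moves only by the tool play_rows, never from a script. Its argument "series" is a list of rows, each a list of 7 numbers: the shift along the tool's x, y, z in mm, then the turn, a rotation vector about the tool's x, y, z in degrees, then the closure, from -1 (fully open) to 1 (shut). In form: [[dx, dy, dz, wx, wy, wz, jaw], ...]. A call has 1 to 12 rows; each row is the pose to reach, as a shift and turn from the pose commanded when the call began, along the tool's axes at that moment; what a row does not reach only later rows make up. A row lasts 1/8 s, in which the tool goes at most 62.5 mm and 10.7 degrees, less where a joint would pass 70% of its speed; a pose out of reach is approached as far as the arm can. A call with a gripper value outside its range is refused whole. The fingers move at their own pace and stop on an object; the grip force is fixed at half the most. Time passes only in rows, so rows that repeat a pose let the fingers close. It gives the time, the measured TCP pose, the force, the opening and the grip force at its end, in the units of the state.
- observe(): the state, without advancing time (a new reading comes with each control period).
- capture(name): name is "scene" or "top"; returns (picture, depth): 420x560x3 uint8, blue, green, red; 420x560 float32, mm along the optical axis (not along the pixel's ray), 0 where there is no reading.
- camera_model(name): a dict with "K" (3x3 intrinsics, pixels), "pose" (4x4, takes a point from camera to world coordinates). Camera axes: x right, y down, z forward; pixel columns grow to the right and rows downward; lengths in mm; the calibration is good to about 2 mm. A picture is of the moment at which its call begins. camera_model takes no time and is no camera call.
- job_done(): hands the job in; it is judged then, once.
The state is a dict: "time": time; "qpos": joint angles; "dq": joint speeds; "joint_efforts": joint torques, N m; "tcp_pos": TCP position; "orientation": TCP orientation; "force": force on the tool from outside, world axes, zero at the start; "ft_torque": the same for the moment, N m; "width": opening from 0.0 (shut) to 1.0 (fully open); "grasp_force": force on a finger pad.
Only numpy, scipy, OpenCV 4.12 (cv2) and the standard library are available. Lean on these libraries where they do the work, as an engineer would, in place of code of your own. Each camera call takes 0.05 s, during which the arm holds its last target. There are 200 camera calls.

## Working session

There is one attempt and no reset: what is moved stays moved. The work goes in short steps, Python scripts to look and compute and a tool call to move; the robot and the scene stay as the last step left them, time stands still between calls to the robot, and variables do not carry over. Pictures are saved under pics/ and viewed, at most 14 in all, crops included, and the job is handed in when it is done.

Besides the shell and the picture viewer there is one more tool, called by a JSON object that holds its "fn" and its "kwargs". play_rows: Moves the arm, as the interface text tells. Its arguments: {"type":"object","properties":{"series":{"type":"array","items":{"type":"array","items":{"type":"number"}}}},"required":["series"]}

```bash
mkdir -p pics; ls
python3 - <<'E'
from bench import *
import cv2,numpy as np
s=observe();print(s)
for n in("scene","top"):
    p,d=capture(n);cv2.imwrite(f"pics/{n}0.png",p);np.save(f"{n}0.npy",d);m=camera_model(n);print(n,np.round(m["K"],1).tolist(),np.round(m["pose"],3).tolist())
    np.savez(f"{n}0.npz",K=m["K"],pose=m["pose"],d=d,p=p)
E
```

```text
pics
{'time': 0.0, 'qpos': array([-1.23768471,  0.60010822, -0.00252603,  1.6001676 ,  0.00177731,
        0.94291177, -0.07976948]), 'dq': array([ 2.08211697e-03,  2.05315475e-04, -8.79663563e-04, -1.31726865e-03,
        2.70746998e-04,  3.46863314e-04,  8.24323757e-05]), 'joint_efforts': array([ 1.00999266e-04, -7.65049839e+01,  1.49738543e+00, -2.52353668e+01,
       -5.24373818e-02,  1.66149787e-02,  1.47749665e-04]), 'tcp_pos': array([288.69619649, 664.52032701, 242.75893415]), 'orientation': array([-6.39102179e-01, -3.07570499e+00,  2.48410414e-03]), 'force': array([ 0.16485137, -0.33476299,  0.08994942]), 'ft_torque': array([-0.01967603,  0.0273564 ,  0.0541444 ]), 'grasp_force': 0.0, 'width': 0.997934291203511}
scene [[378.9, 0.0, 280.6], [0.0, 378.9, 207.9], [0.0, 0.0, 1.0]] [[0.012, 0.676, -0.737, 1095.961], [1.0, -0.014, 0.003, -3.961], [-0.008, -0.737, -0.676, 569.643], [0.0, 0.0, 0.0, 1.0]]
top [[516.9, 0.0, 271.6], [0.0, 516.9, 202.9], [0.0, 0.0, 1.0]] [[-0.001, -0.996, 0.094, 428.994], [-1.0, 0.002, 0.009, -1.755], [-0.01, -0.094, -0.996, 1119.269], [0.0, 0.0, 0.0, 1.0]]
```

View pics/scene0.png

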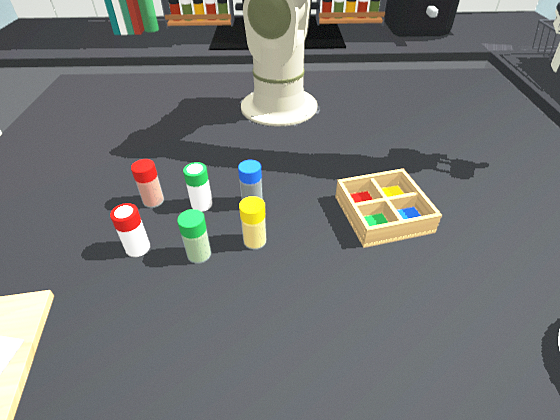

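View pics/top0.png

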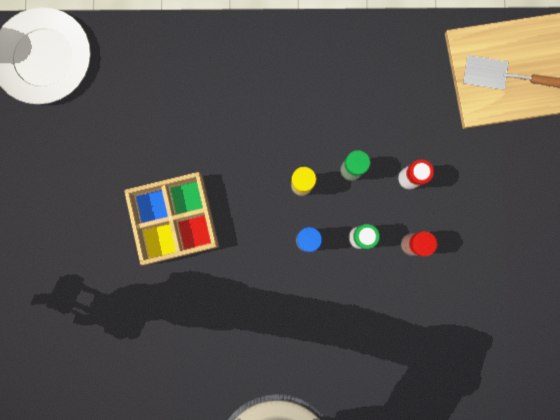

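The scene view (560x420) shows the red jar at (146,170), green-disc tub (196,170), blue (250,170), red-disc tub (126,215), green jar (192,220), yellow (253,205), and the caddy at (388,205).

The top view shows lids at red (424,244), green tub (367,237), blue (309,240), yellow (304,181), green (357,163), red tub (420,172). Tiles are at blue (152,207), green (187,197), red (195,233), yellow (159,240).

```bash
cat > meas.py <<'E'
import numpy as np,cv2
def cloud(n):
    f=np.load(f"{n}0.npz");K,T,d,p=f["K"],f["pose"],f["d"],f["p"]
    v,u=np.mgrid[:420,:560];c=np.stack([(u-K[0,2])/K[0,0]*d,(v-K[1,2])/K[1,1]*d,d],-1)
    W=c@T[:3,:3].T+T[:3,3];W[d==0]=np.nan
    return W,cv2.cvtColor(p,cv2.COLOR_BGR2HSV),K,T
def colour(h,c):
    H,S,V=[h[...,i].astype(int) for i in range(3)];b=(S>150)&(V>90)
    return b&{"red":(H<8)|(H>172),"yellow":(H>24)&(H<35),"green":(H>50)&(H<85),"blue":(H>100)&(H<125)}[c]
E
python3 - <<'E'
from meas import *
px={"top":dict(jar_red=(424,244),tub_green=(367,237),jar_blue=(309,240),jar_yellow=(304,181),jar_green=(357,163),tub_red=(420,172),t_blue=(152,207),t_green=(187,197),t_red=(195,233),t_yellow=(159,240)),
"scene":dict(jar_red=(146,170),tub_green=(196,170),jar_blue=(250,170),jar_yellow=(253,205),jar_green=(192,220),tub_red=(126,215),t_blue=(411,214),t_green=(374,220),t_red=(362,198),t_yellow=(393,191))}
for n in px:
    W,h,K,T=cloud(n)
    print(n)
    for k,(u,v) in px[n].items():
        c=k.split("_")[1];r=30
        win=np.zeros(h.shape[:2],bool);win[v-22:v+23,u-22:u+23]=1
        if k[0]=="t" and k[1]=="_":
            P=W[win&colour(h,c)];P=P[(P[:,2]>0)&(P[:,2]<20)]
            if len(P): print(k,len(P),np.nanmedian(P[:,2]).round(1),P[:,:2].mean(0).round(1))
        else:
            P=W[win];P=P[P[:,2]>60];zt=np.percentile(P[:,2],95);Q=P[P[:,2]>zt-6]
            (cx,cy),rad=cv2.minEnclosingCircle(Q[:,:2].astype(np.float32))
            print(k,len(Q),"z",np.median(Q[:,2]).round(1),"mean",Q[:,:2].mean(0).round(1),"circ",round(cx,1),round(cy,1),round(rad,1))
    m=(W[...,2]>43)&(W[...,2]<58)&(W[...,1]>100)&(W[...,1]<400)&(W[...,0]>300)&(W[...,0]<600)
    P=W[m];R=cv2.minAreaRect(P[:,:2].astype(np.float32));print("rim",len(P),np.median(P[:,2]).round(1),R)
# triangulated lid tops (pixels read off) as check
A={}
for n in px:
    _,_,K,T=cloud(n);A[n]=(K@np.linalg.inv(T)[:3])
tri=dict(jar_red=((424,244),(145,165)),jar_blue=((309,240),(250,165)),jar_yellow=((304,181),(253,203)),jar_green=((357,163),(192,216)))
for k,(a,b) in tri.items():
    X=cv2.triangulatePoints(A["top"],A["scene"],np.array(a,float),np.array(b,float));print(k,(X[:3]/X[3]).ravel().round(1))
E
```

```text
top
jar_red 428 z 101.3 mean [ 445.9 -290.4] circ 446.4 -290.7 24.2
tub_green 446 z 101.3 mean [ 460.4 -178.7] circ 460.5 -179.1 23.9
jar_blue 426 z 101.0 mean [454.5 -65.5] circ 454.6 -65.7 23.8
jar_yellow 431 z 100.9 mean [574.3 -55.4] circ 574.1 -55.7 24.1
jar_green 428 z 101.0 mean [ 607.5 -163.2] circ 608.1 -162.9 24.2
tub_red 437 z 101.3 mean [ 588.7 -288.1] circ 588.8 -288.3 24.0
t_blue 681 12.1 [527.2 267.9]
t_green 667 11.8 [545.8 193.1]
t_red 788 12.0 [471.2 175.4]
t_yellow 763 12.0 [452.8 249.2]
rim 1664 49.5 ((500.3260498046875, 221.0152587890625), (160.77732849121094, 161.23086547851562), 13.627703666687012)
scene
jar_red 275 z 100.5 mean [ 446.7 -290.4] circ 443.2 -292.2 25.6
tub_green 283 z 100.6 mean [ 461.3 -178.9] circ 459.2 -180.1 25.1
jar_blue 276 z 100.6 mean [455.5 -65.8] circ 452.2 -66.4 25.6
jar_yellow 388 z 100.5 mean [574.8 -55.6] circ 572.3 -55.0 25.1
jar_green 431 z 100.4 mean [ 608.1 -163. ] circ 606.1 -164.3 25.1
tub_red 407 z 100.6 mean [ 589.1 -287.9] circ 587.0 -288.4 24.7
t_blue 129 11.9 [507.  277.1]
t_green 171 12.0 [527.4 197.8]
t_red 154 12.0 [453. 180.]
t_yellow 153 11.9 [433.8 254.1]
rim 1665 48.9 ((498.18194580078125, 219.9044647216797), (163.23794555664062, 161.34661865234375), 13.91327953338623)
jar_red [ 443.1 -289.    99.8]
jar_blue [451.6 -64.9 101.9]
jar_yellow [568.6 -55.3  99.9]
jar_green [ 604.1 -161.4  102.4]
```

```bash
cat > to.py <<'E'
import sys,numpy as np
from bench import *
from scipy.spatial.transform import Rotation as R
Y=np.deg2rad(58.7);y=np.array([np.cos(Y),np.sin(Y),0]);z=np.array([0,0,-1.]);G=np.c_[np.cross(y,z),y,z]
s=observe();p=s["tcp_pos"];o=R.from_rotvec(s["orientation"]).as_matrix()
print("t",s["time"],"tcp",p.round(1),"w",round(s["width"],3),"gf",round(s["grasp_force"],1),"F",s["force"].round(1),"q",s["qpos"].round(2))
for a in sys.argv[1:]:
    t=np.array(eval(a),float);print(a,(o.T@(t-p)).round(1),"turn",np.rad2deg(R.from_matrix(o.T@G).as_rotvec()).round(1))
E
python3 to.py 574,-55.5,250 574,-55.5,91
```

```text
t 0.1 tcp [288.7 664.6 242.9] w 1.001 gf 0.0 F [0.1 1.1 0.4] q [-1.24  0.6  -0.    1.6   0.    0.94 -0.08]
574,-55.5,250 [-548.5 -546.8   -6.3] turn [-0.1  0.   7.8]
574,-55.5,91 [-548.5 -546.6  152.7] turn [-0.1  0.   7.8]
```

{"fn": "play_rows", "kwargs": {"series": [[-548.5, -546.7, -6, 0, 0, 7.8, -1], [-548.5, -546.7, -6, 0, 0, 7.8, -1], [-548.5, -546.7, -6, 0, 0, 7.8, -1], [-548.5, -546.7, -6, 0, 0, 7.8, -1], [-548.5, -546.7, -6, 0, 0, 7.8, -1], [-548.5, -546.7, -6, 0, 0, 7.8, -1], [-548.5, -546.7, -6, 0, 0, 7.8, -1], [-548.5, -546.7, -6, 0, 0, 7.8, -1], [-548.5, -546.7, -6, 0, 0, 7.8, -1], [-548.5, -546.7, -6, 0, 0, 7.8, -1], [-548.5, -546.7, -6, 0, 0, 7.8, -1], [-548.5, -546.7, -6, 0, 0, 7.8, -1]]}}

```text
time: 1.6
tcp_pos: [565.6, -34.1, 249.4]
orientation: [-0.847, -3.025, -0.0]
force: [0.1, -0.0, -0.3]
width: 1.002
grasp_force: 0.0
```

```bash
python3 to.py 574,-55.5,250 574,-55.5,91
```

```text
t 1.6 tcp [565.6 -34.1 249.4] w 1.002 gf 0.0 F [ 0.1 -0.  -0.3] q [-0.11  0.4   0.1   1.97 -0.05  0.78  1.04]
574,-55.5,250 [-18.3 -13.9  -0.6] turn [ 0. -0.  0.]
574,-55.5,91 [-18.3 -13.9 158.4] turn [ 0. -0.  0.]
```

{"fn": "play_rows", "kwargs": {"series": [[-18.3, -13.9, 0, 0, 0, 0, -1], [-18.3, -13.9, 50, 0, 0, 0, -1], [-18.3, -13.9, 100, 0, 0, 0, -1], [-18.3, -13.9, 100, 0, 0, 0, -1], [-18.3, -13.9, 100, 0, 0, 0, -1], [-18.3, -13.9, 100, 0, 0, 0, -1]]}}

```text
time: 2.35
tcp_pos: [574.6, -53.6, 151.4]
orientation: [0.846, 3.022, 0.001]
force: [-0.4, -0.7, -0.7]
width: 1.003
grasp_force: 0.0
```

```bash
python3 to.py 574,-55.5,91
python3 - <<'E'
from bench import *
import cv2
p,d=capture("scene");q,_=capture("top")
cv2.imwrite("pics/a.png",cv2.hconcat([cv2.resize(p[120:290,160:330],(400,400)),cv2.resize(q[100:270,220:390],(400,400))]))
E
```

```text
t 2.35 tcp [574.6 -53.6 151.4] w 1.003 gf 0.0 F [-0.4 -0.7 -0.7] q [-0.06  0.54  0.08  2.03 -0.08  0.57  1.1 ]
574,-55.5,91 [-0.3 -2.  60.4] turn [0.1 0.2 0. ]
```

View pics/a.png

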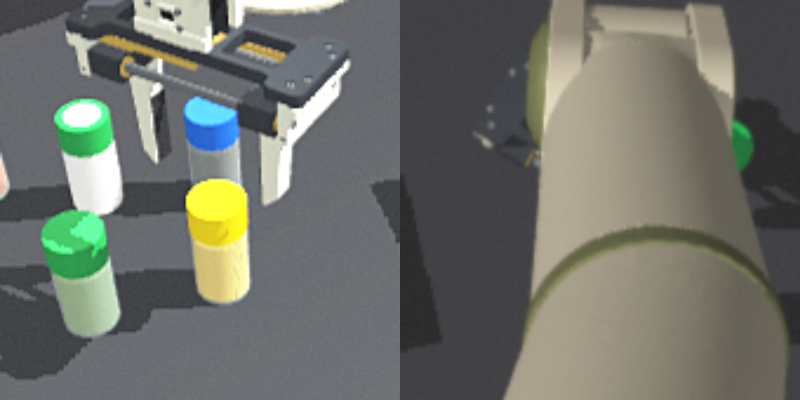

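The crop shows the open fingertips at (155,160) and (275,195), straddling the yellow lid at (217,195), so the alignment is good. Next I descend and grip.

{"fn": "play_rows", "kwargs": {"series": [[0, -1.5, 30, 0, 0, 0, -1], [0, -1.5, 60, 0, 0, 0, -1], [0, -1.5, 60, 0, 0, 0, -1], [0, -1.5, 60, 0, 0, 0, -1], [0, -1.5, 60, 0, 0, 0, 1], [0, -1.5, 60, 0, 0, 0, 1], [0, -1.5, 60, 0, 0, 0, 1], [0, -1.5, 60, 0, 0, 0, 1], [0, -1.5, 60, 0, 0, 0, 1], [0, -1.5, 60, 0, 0, 0, 1], [0, -1.5, 60, 0, 0, 0, 1], [0, -1.5, 60, 0, 0, 0, 1]]}}

```text
time: 3.95
tcp_pos: [572.8, -54.9, 89.5]
orientation: [0.847, 3.025, 0.0]
force: [0.0, -0.1, 0.6]
width: 0.511
grasp_force: 30.0
```

```bash
python3 to.py 574,-55.5,91 574,-55.5,250 453.7,249,250
```

```text
t 3.95 tcp [572.8 -54.9  89.5] w 0.511 gf 30.0 F [ 0.  -0.1  0.6] q [-0.04  0.64  0.06  2.07 -0.09  0.44  1.11]
574,-55.5,91 [-1.3  0.1 -1.5] turn [0. 0. 0.]
574,-55.5,250 [-1.300e+00  1.000e-01 -1.605e+02] turn [0. 0. 0.]
453.7,249,250 [ 259.6  197.9 -160.6] turn [0. 0. 0.]
```

{"fn": "play_rows", "kwargs": {"series": [[0, 0, -20, 0, 0, 0, 1], [0, 0, -60, 0, 0, 0, 1], [0, 0, -110, 0, 0, 0, 1], [0, 0, -160, 0, 0, 0, 1], [40, 30, -160, 0, 0, 0, 1], [80, 60, -160, 0, 0, 0, 1], [120, 91, -160, 0, 0, 0, 1], [160, 121, -160, 0, 0, 0, 1], [200, 151, -160, 0, 0, 0, 1], [235, 178, -160, 0, 0, 0, 1], [254, 193, -160, 0, 0, 0, 1], [259.6, 197.9, -160, 0, 0, 0, 1]]}}

```text
time: 5.45
tcp_pos: [452.8, 250.3, 249.2]
orientation: [-0.843, -3.026, 0.0]
force: [0.5, 0.8, -2.0]
width: 0.512
grasp_force: 30.0
```

```bash
python3 to.py 453.7,249,120
```

```text
t 5.45 tcp [452.8 250.3 249.2] w 0.512 gf 30.0 F [ 0.5  0.8 -2. ] q [-0.66  0.34  0.06  2.07 -0.03  0.73  0.44]
453.7,249,120 [ -1.5  -0.6 129.2] turn [-0.  -0.   0.2]
```

{"fn": "play_rows", "kwargs": {"series": [[-1, -0.5, 0, 0, 0, 0, 1], [-1, -0.5, 40, 0, 0, 0, 1], [-1, -0.5, 80, 0, 0, 0, 1], [-1, -0.5, 115, 0, 0, 0, 1], [-1, -0.5, 135, 0, 0, 0, 1], [-1, -0.5, 139, 0, 0, 0, 1], [-1, -0.5, 139, 0, 0, 0, 1], [-1, -0.5, 139, 0, 0, 0, 1]]}}

```text
time: 6.45
tcp_pos: [454.9, 248.0, 111.4]
orientation: [0.848, 3.024, 0.002]
force: [-0.7, 0.2, -2.2]
width: 0.512
grasp_force: 30.0
```

```bash
python3 to.py 453.7,249,100.5
python3 - <<'E'
from bench import *
import cv2
p,d=capture("scene")
cv2.imwrite("pics/b.png",cv2.resize(p[120:260,300:480],None,fx=4,fy=4,interpolation=cv2.INTER_CUBIC))
E
```

```text
t 6.45 tcp [454.9 248.  111.4] w 0.512 gf 30.0 F [-0.7  0.2 -2.2] q [-0.63  0.56  0.03  2.19 -0.04  0.4   0.46]
453.7,249,100.5 [ 1.6  0.3 10.9] turn [ 0.1  0.  -0. ]
```

View pics/b.png

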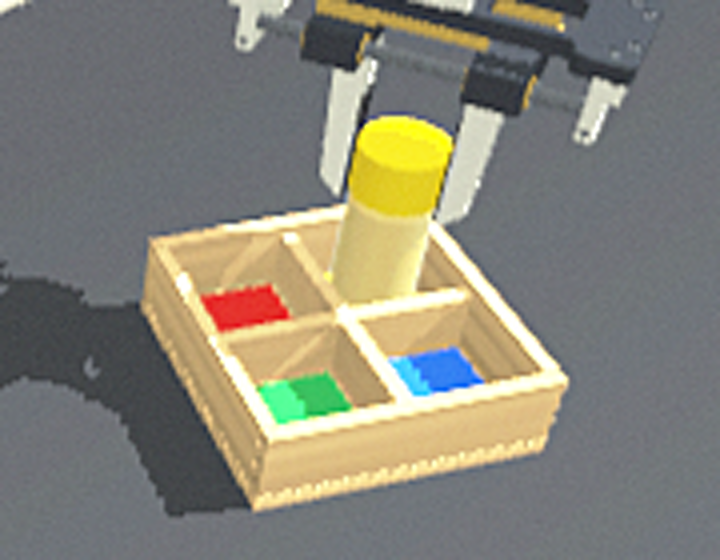

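The crop shows the yellow jar upright inside the far (yellow) bay at (385,230), clear of its walls. I lower it the last centimetre slowly.

{"fn": "play_rows", "kwargs": {"series": [[0.5, 0, 3, 0, 0, 0, 1], [1, 0, 5, 0, 0, 0, 1], [1, 0, 7, 0, 0, 0, 1], [1, 0, 8.5, 0, 0, 0, 1], [1, 0, 9.5, 0, 0, 0, 1], [1, 0, 10, 0, 0, 0, 1], [1, 0, 10, 0, 0, 0, 1], [1, 0, 10, 0, 0, 0, 1]]}}

```text
time: 7.5
tcp_pos: [453.4, 248.6, 100.5]
orientation: [0.847, 3.025, 0.0]
force: [-0.6, -1.1, -1.7]
width: 0.512
grasp_force: 30.0
```

```bash
python3 to.py 453.7,249,100.5
```

```text
t 7.5 tcp [453.4 248.6 100.5] w 0.512 gf 30.0 F [-0.6 -1.1 -1.7] q [-0.63  0.58  0.03  2.19 -0.04  0.37  0.46]
453.7,249,100.5 [ 0.   0.5 -0. ] turn [0. 0. 0.]
```

Not yet in contact (Fz -1.7 still shows the jar's weight), so I go down in 0.5 mm steps.

{"fn": "play_rows", "kwargs": {"series": [[0, 0, 0.5, 0, 0, 0, 1], [0, 0, 1, 0, 0, 0, 1], [0, 0, 1, 0, 0, 0, 1], [0, 0, 1.5, 0, 0, 0, 1], [0, 0, 1.5, 0, 0, 0, 1]]}}

```text
time: 8.12
tcp_pos: [453.5, 248.6, 100.3]
orientation: [0.847, 3.025, 0.001]
force: [-3.9, -2.1, 19.6]
width: 0.507
grasp_force: 30.0
```

{"fn": "play_rows", "kwargs": {"series": [[0, 0, -0.7, 0, 0, 0, 1], [0, 0, -0.7, 0, 0, 0, 0], [0, 0, -0.7, 0, 0, 0, -0.5], [0, 0, -0.7, 0, 0, 0, -1], [0, 0, -0.7, 0, 0, 0, -1], [0, 0, -0.7, 0, 0, 0, -1], [0, 0, -20, 0, 0, 0, -1], [0, 0, -60, 0, 0, 0, -1], [0, 0, -105, 0, 0, 0, -1], [0, 0, -150, 0, 0, 0, -1], [0, 0, -150, 0, 0, 0, -1]]}}

```text
time: 9.5
tcp_pos: [454.7, 249.3, 252.0]
orientation: [0.846, 3.021, 0.007]
force: [1.2, 0.0, -0.5]
width: 1.001
grasp_force: 0.0
```

```bash
python3 to.py 454.7,-65.7,250
python3 - <<'E'
from bench import *
import cv2
p,d=capture("scene")
cv2.imwrite("pics/c.png",cv2.resize(p[120:260,300:480],None,fx=4,fy=4,interpolation=cv2.INTER_CUBIC))
E
```

```text
t 9.5 tcp [454.7 249.3 252. ] w 1.001 gf 0.0 F [ 1.2  0.  -0.5] q [-0.66  0.34  0.06  2.07 -0.03  0.73  0.45]
454.7,-65.7,250 [-163.6 -269.2    0.9] turn [0.3 0.1 0. ]
```

View pics/c.png

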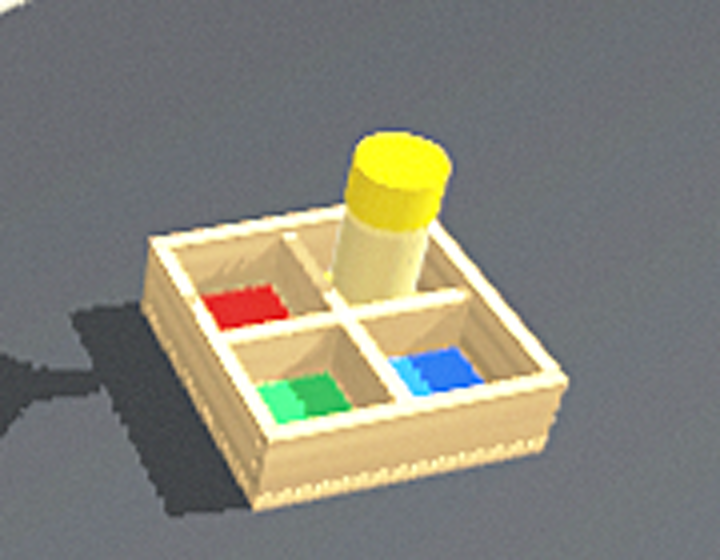

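The yellow jar stands in its bay with the lid at (400,175). Next is the blue jar.

{"fn": "play_rows", "kwargs": {"series": [[-30, -49, 0, 0, 0, 0, -1], [-60, -99, 0, 0, 0, 0, -1], [-90, -148, 0, 0, 0, 0, -1], [-120, -197, 0, 0, 0, 0, -1], [-146, -240, 0, 0, 0, 0, -1], [-163.6, -269.2, 0, 0, 0, 0, -1], [-163.6, -269.2, 30, 0, 0, 0, -1], [-163.6, -269.2, 80, 0, 0, 0, -1], [-163.6, -269.2, 110, 0, 0, 0, -1], [-163.6, -269.2, 110, 0, 0, 0, -1], [-163.6, -269.2, 110, 0, 0, 0, -1], [-163.6, -269.2, 110, 0, 0, 0, -1]]}}

```text
time: 11.05
tcp_pos: [454.0, -66.5, 139.9]
orientation: [0.846, 3.024, 0.001]
force: [-0.5, -0.0, 0.3]
width: 1.0
grasp_force: 0.0
```

```bash
python3 to.py 454.7,-65.7,90
```

```text
t 11.05 tcp [454.  -66.5 139.9] w 1.0 gf 0.0 F [-0.5 -0.   0.3] q [-0.04  0.46  0.09  2.3  -0.11  0.38  1.16]
454.7,-65.7,90 [-0.1  1.  49.9] turn [0.  0.1 0. ]
```

{"fn": "play_rows", "kwargs": {"series": [[0, 1, 25, 0, 0, 0, -1], [0, 1, 50, 0, 0, 0, -1], [0, 1, 50, 0, 0, 0, -1], [0, 1, 50, 0, 0, 0, -1], [0, 1, 50, 0, 0, 0, 1], [0, 1, 50, 0, 0, 0, 1], [0, 1, 50, 0, 0, 0, 1], [0, 1, 50, 0, 0, 0, 1], [0, 1, 50, 0, 0, 0, 1], [0, 1, 50, 0, 0, 0, 1], [0, 1, 50, 0, 0, 0, 1]]}}

```text
time: 12.42
tcp_pos: [454.0, -65.6, 88.9]
orientation: [0.847, 3.025, 0.0]
force: [-0.5, -0.1, 0.0]
width: 0.511
grasp_force: 30.0
```

```bash
python3 to.py 454.7,-65.7,90 527.6,267.2,250
```

```text
t 12.425 tcp [454.  -65.6  88.9] w 0.511 gf 30.0 F [-0.5 -0.1  0. ] q [-0.02  0.56  0.06  2.33 -0.13  0.25  1.17]
454.7,-65.7,90 [-0.7  0.3 -1.1] turn [0. 0. 0.]
527.6,267.2,250 [ 109.9  322.6 -161. ] turn [0. 0. 0.]
```

{"fn": "play_rows", "kwargs": {"series": [[0, 0, -20, 0, 0, 0, 1], [0, 0, -60, 0, 0, 0, 1], [0, 0, -110, 0, 0, 0, 1], [0, 0, -160, 0, 0, 0, 1], [16, 47, -160, 0, 0, 0, 1], [33, 97, -160, 0, 0, 0, 1], [50, 147, -160, 0, 0, 0, 1], [67, 197, -160, 0, 0, 0, 1], [84, 247, -160, 0, 0, 0, 1], [99, 291, -160, 0, 0, 0, 1], [107, 314, -160, 0, 0, 0, 1], [109.9, 322.6, -160, 0, 0, 0, 1]]}}

```text
time: 13.92
tcp_pos: [527.3, 267.7, 248.4]
orientation: [-0.845, -3.025, 0.002]
force: [0.8, -0.1, -1.6]
width: 0.512
grasp_force: 30.0
```

```bash
python3 to.py 527.6,267.2,107
```

```text
t 13.925 tcp [527.3 267.7 248.4] w 0.512 gf 30.0 F [ 0.8 -0.1 -1.6] q [-0.63  0.43  0.09  1.91 -0.05  0.8   0.52]
527.6,267.2,107 [-5.000e-01 -1.000e-01  1.414e+02] turn [-0.1 -0.   0.1]
```

{"fn": "play_rows", "kwargs": {"series": [[-0.5, 0, 10, 0, 0, 0, 1], [-0.5, 0, 50, 0, 0, 0, 1], [-0.5, 0, 90, 0, 0, 0, 1], [-0.5, 0, 120, 0, 0, 0, 1], [-0.5, 0, 135, 0, 0, 0, 1], [-0.5, 0, 140, 0, 0, 0, 1], [-0.5, 0, 143, 0, 0, 0, 1], [-0.5, 0, 145, 0, 0, 0, 1], [-0.5, 0, 146, 0, 0, 0, 1], [-0.5, 0, 147, 0, 0, 0, 1], [-0.5, 0, 147, 0, 0, 0, 1], [-0.5, 0, 147, 0, 0, 0, 1]]}}

```text
time: 15.42
tcp_pos: [528.0, 267.0, 102.0]
orientation: [0.847, 3.025, 0.0]
force: [-0.3, -0.1, -2.5]
width: 0.511
grasp_force: 30.0
```

```bash
python3 to.py 527.6,267.2,99.7
```

```text
t 15.425 tcp [528. 267. 102.] w 0.511 gf 30.0 F [-0.3 -0.1 -2.5] q [-0.61  0.63  0.06  2.03 -0.08  0.49  0.54]
527.6,267.2,99.7 [0.5 0.  2.3] turn [0. 0. 0.]
```

{"fn": "play_rows", "kwargs": {"series": [[0, 0, 1, 0, 0, 0, 1], [0, 0, 1.8, 0, 0, 0, 1], [0, 0, 2.3, 0, 0, 0, 1], [0, 0, 2.6, 0, 0, 0, 1], [0, 0, 2.6, 0, 0, 0, 1]]}}

```text
time: 16.05
tcp_pos: [528.0, 266.9, 100.0]
orientation: [0.847, 3.025, 0.0]
force: [-1.8, -1.1, 6.9]
width: 0.51
grasp_force: 30.0
```

Contact at about 7 N. I release and rise, ready for red.

{"fn": "play_rows", "kwargs": {"series": [[0, 0, 0, 0, 0, 0, 0], [0, 0, 0, 0, 0, 0, -0.5], [0, 0, 0, 0, 0, 0, -1], [0, 0, 0, 0, 0, 0, -1], [0, 0, 0, 0, 0, 0, -1], [0, 0, -20, 0, 0, 0, -1], [0, 0, -60, 0, 0, 0, -1], [0, 0, -105, 0, 0, 0, -1], [0, 0, -150, 0, 0, 0, -1], [0, 0, -150, 0, 0, 0, -1], [0, 0, -150, 0, 0, 0, -1]]}}

```text
time: 17.42
tcp_pos: [527.6, 266.8, 248.9]
orientation: [-0.847, -3.025, 0.0]
force: [0.6, 0.4, -0.5]
width: 0.998
grasp_force: 0.0
```

```bash
python3 to.py 608,-163,250 446.3,-290.5,250
```

```text
t 17.425 tcp [527.6 266.8 248.9] w 0.998 gf 0.0 F [ 0.6  0.4 -0.5] q [-0.63  0.43  0.1   1.91 -0.06  0.8   0.52]
608,-163,250 [-291.8 -325.6   -1. ] turn [-0. -0.  0.]
446.3,-290.5,250 [-219.8 -518.5   -1. ] turn [-0. -0.  0.]
```

I take green first, since it is nearer.

{"fn": "play_rows", "kwargs": {"series": [[-37, -41, 0, 0, 0, 0, -1], [-74, -82, 0, 0, 0, 0, -1], [-111, -124, 0, 0, 0, 0, -1], [-148, -165, 0, 0, 0, 0, -1], [-185, -206, 0, 0, 0, 0, -1], [-222, -247, 0, 0, 0, 0, -1], [-259, -289, 0, 0, 0, 0, -1], [-282, -315, 0, 0, 0, 0, -1], [-291.8, -325.6, 0, 0, 0, 0, -1], [-291.8, -325.6, 40, 0, 0, 0, -1], [-291.8, -325.6, 90, 0, 0, 0, -1], [-291.8, -325.6, 100, 0, 0, 0, -1]]}}

```text
time: 18.92
tcp_pos: [606.4, -160.8, 145.9]
orientation: [-0.843, -3.02, -0.0]
force: [0.1, 0.0, 0.7]
width: 0.999
grasp_force: 0.0
```

```bash
python3 to.py 608,-163,90
```

```text
t 18.925 tcp [ 606.4 -160.8  145.9] w 0.999 gf 0.0 F [0.1 0.  0.7] q [ 0.1   0.6   0.1   1.91 -0.1   0.64  1.29]
608,-163,90 [-2.9 -0.9 55.9] turn [-0.1 -0.4  0.1]
```

{"fn": "play_rows", "kwargs": {"series": [[0, 0, 10, 0, 0, 0, -1], [0, 0, 10, 0, 0, 0, -1], [0, 0, 10, 0, 0, 0, -1]]}}

```text
time: 19.3
tcp_pos: [609.0, -162.9, 140.6]
orientation: [0.846, 3.023, 0.0]
force: [-0.1, 0.5, -0.5]
width: 0.998
grasp_force: 0.0
```

```bash
python3 to.py 608,-163,90
```

```text
t 19.3 tcp [ 609.  -162.9  140.6] w 0.998 gf 0.0 F [-0.1  0.5 -0.5] q [ 0.1   0.61  0.1   1.92 -0.1   0.62  1.3 ]
608,-163,90 [ 0.9 -0.7 50.6] turn [0.  0.1 0. ]
```

{"fn": "play_rows", "kwargs": {"series": [[0.5, -0.5, 25, 0, 0, 0, -1], [0.5, -0.5, 50, 0, 0, 0, -1], [0.5, -0.5, 50, 0, 0, 0, -1], [0.5, -0.5, 50, 0, 0, 0, -1], [0.5, -0.5, 50, 0, 0, 0, 1], [0.5, -0.5, 50, 0, 0, 0, 1], [0.5, -0.5, 50, 0, 0, 0, 1], [0.5, -0.5, 50, 0, 0, 0, 1], [0.5, -0.5, 50, 0, 0, 0, 1], [0.5, -0.5, 50, 0, 0, 0, 1], [0.5, -0.5, 50, 0, 0, 0, 1]]}}

```text
time: 20.68
tcp_pos: [607.6, -163.0, 89.3]
orientation: [-0.847, -3.025, 0.0]
force: [0.0, 0.8, -0.3]
width: 0.51
grasp_force: 30.0
```

```bash
python3 to.py 608,-163,90 545.7,193.1,250
```

```text
t 20.675 tcp [ 607.6 -163.    89.3] w 0.51 gf 30.0 F [ 0.   0.8 -0.3] q [ 0.11  0.68  0.09  1.95 -0.11  0.52  1.3 ]
608,-163,90 [-0.3  0.2 -0.7] turn [-0. -0.  0.]
545.7,193.1,250 [ 237.8  272.2 -160.7] turn [-0. -0.  0.]
```

{"fn": "play_rows", "kwargs": {"series": [[0, 0, -20, 0, 0, 0, 1], [0, 0, -60, 0, 0, 0, 1], [0, 0, -110, 0, 0, 0, 1], [0, 0, -160, 0, 0, 0, 1], [34, 39, -160, 0, 0, 0, 1], [72, 82, -160, 0, 0, 0, 1], [110, 126, -160, 0, 0, 0, 1], [148, 169, -160, 0, 0, 0, 1], [186, 213, -160, 0, 0, 0, 1], [217, 248, -160, 0, 0, 0, 1], [233, 267, -160, 0, 0, 0, 1], [237.8, 272.2, -160, 0, 0, 0, 1]]}}

```text
time: 22.18
tcp_pos: [545.0, 194.8, 249.0]
orientation: [-0.842, -3.026, 0.0]
force: [-0.5, -0.4, -0.5]
width: 0.513
grasp_force: 30.0
```

```bash
python3 to.py 545.7,193.1,107
```

```text
t 22.175 tcp [545.  194.8 249. ] w 0.513 gf 30.0 F [-0.5 -0.4 -0.5] q [-0.52  0.42  0.11  1.94 -0.06  0.79  0.65]
545.7,193.1,107 [ -1.6  -1.  142. ] turn [-0.  -0.   0.2]
```

{"fn": "play_rows", "kwargs": {"series": [[-0.5, 0, 10, 0, 0, 0, 1], [-0.5, 0, 50, 0, 0, 0, 1], [-0.5, 0, 90, 0, 0, 0, 1], [-0.5, 0, 120, 0, 0, 0, 1], [-0.5, 0, 135, 0, 0, 0, 1], [-0.5, 0, 140, 0, 0, 0, 1], [-0.5, 0, 143, 0, 0, 0, 1], [-0.5, 0, 145, 0, 0, 0, 1], [-0.5, 0, 146, 0, 0, 0, 1], [-0.5, 0, 147, 0, 0, 0, 1], [-0.5, 0, 147, 0, 0, 0, 1], [-0.5, 0, 147, 0, 0, 0, 1]]}}

```text
time: 23.68
tcp_pos: [546.2, 192.8, 102.4]
orientation: [0.847, 3.025, 0.0]
force: [-0.6, -0.6, -2.5]
width: 0.511
grasp_force: 30.0
```

```bash
python3 to.py 545.7,193.1,100.2
```

```text
t 23.675 tcp [546.2 192.8 102.4] w 0.511 gf 30.0 F [-0.6 -0.6 -2.5] q [-0.48  0.62  0.07  2.05 -0.09  0.47  0.68]
545.7,193.1,100.2 [ 0.5 -0.   2.2] turn [0. 0. 0.]
```

{"fn": "play_rows", "kwargs": {"series": [[0, 0, 1, 0, 0, 0, 1], [0, 0, 1.8, 0, 0, 0, 1], [0, 0, 2.2, 0, 0, 0, 1], [0, 0, 2.5, 0, 0, 0, 1], [0, 0, 2.5, 0, 0, 0, 1]]}}

```text
time: 24.3
tcp_pos: [546.2, 192.8, 100.3]
orientation: [0.847, 3.025, 0.0]
force: [-1.3, -0.5, 4.5]
width: 0.514
grasp_force: 30.0
```

{"fn": "play_rows", "kwargs": {"series": [[0, 0, 0, 0, 0, 0, 0], [0, 0, 0, 0, 0, 0, -0.5], [0, 0, 0, 0, 0, 0, -1], [0, 0, 0, 0, 0, 0, -1], [0, 0, 0, 0, 0, 0, -1], [0, 0, -20, 0, 0, 0, -1], [0, 0, -60, 0, 0, 0, -1], [0, 0, -105, 0, 0, 0, -1], [0, 0, -150, 0, 0, 0, -1], [0, 0, -150, 0, 0, 0, -1], [0, 0, -150, 0, 0, 0, -1]]}}

```text
time: 25.68
tcp_pos: [545.7, 192.8, 249.5]
orientation: [-0.847, -3.025, 0.0]
force: [-0.4, -0.6, -0.3]
width: 1.001
grasp_force: 0.0
```

```bash
python3 to.py 446.3,-290.5,250
```

```text
t 25.675 tcp [545.7 192.8 249.5] w 1.001 gf 0.0 F [-0.4 -0.6 -0.3] q [-0.52  0.42  0.11  1.94 -0.06  0.79  0.65]
446.3,-290.5,250 [-165.8 -464.7   -0.5] turn [-0. -0.  0.]
```

{"fn": "play_rows", "kwargs": {"series": [[-17, -47, 0, 0, 0, 0, -1], [-35, -97, 0, 0, 0, 0, -1], [-53, -147, 0, 0, 0, 0, -1], [-71, -198, 0, 0, 0, 0, -1], [-89, -248, 0, 0, 0, 0, -1], [-107, -299, 0, 0, 0, 0, -1], [-125, -350, 0, 0, 0, 0, -1], [-143, -400, 0, 0, 0, 0, -1], [-157, -440, 0, 0, 0, 0, -1], [-165.8, -464.7, 0, 0, 0, 0, -1], [-165.8, -464.7, 0, 0, 0, 0, -1], [-165.8, -464.7, 0, 0, 0, 0, -1]]}}

```text
time: 27.18
tcp_pos: [446.4, -289.4, 248.8]
orientation: [-0.846, -3.024, -0.001]
force: [0.2, -0.4, 0.2]
width: 0.997
grasp_force: 0.0
```

```bash
python3 to.py 446.3,-290.5,250
```

```text
t 27.175 tcp [ 446.4 -289.4  248.8] w 0.997 gf 0.0 F [ 0.2 -0.4  0.2] q [ 0.33  0.37  0.18  2.04 -0.1   0.74  1.6 ]
446.3,-290.5,250 [-0.5 -1.  -1.2] turn [ 0.  -0.1  0. ]
```

{"fn": "play_rows", "kwargs": {"series": [[-0.5, -0.5, 40, 0, 0, 0, -1], [-0.5, -0.5, 80, 0, 0, 0, -1], [-0.5, -0.5, 110, 0, 0, 0, -1], [-0.5, -0.5, 110, 0, 0, 0, -1], [-0.5, -0.5, 110, 0, 0, 0, -1], [-0.5, -0.5, 110, 0, 0, 0, -1], [-0.5, -0.5, 110, 0, 0, 0, -1]]}}

```text
time: 28.05
tcp_pos: [447.2, -291.2, 140.8]
orientation: [0.846, 3.024, -0.0]
force: [0.1, -0.5, 0.3]
width: 0.999
grasp_force: 0.0
```

```bash
python3 to.py 446.3,-290.5,90
```

```text
t 28.05 tcp [ 447.2 -291.2  140.8] w 0.999 gf 0.0 F [ 0.1 -0.5  0.3] q [ 0.37  0.52  0.14  2.14 -0.15  0.49  1.65]
446.3,-290.5,90 [ 1.2  0.1 50.8] turn [0.  0.1 0. ]
```

{"fn": "play_rows", "kwargs": {"series": [[1, 0, 25, 0, 0, 0, -1], [1, 0, 50, 0, 0, 0, -1], [1, 0, 50, 0, 0, 0, -1], [1, 0, 50, 0, 0, 0, -1], [1, 0, 50, 0, 0, 0, 1], [1, 0, 50, 0, 0, 0, 1], [1, 0, 50, 0, 0, 0, 1], [1, 0, 50, 0, 0, 0, 1], [1, 0, 50, 0, 0, 0, 1], [1, 0, 50, 0, 0, 0, 1], [1, 0, 50, 0, 0, 0, 1]]}}

```text
time: 29.42
tcp_pos: [445.9, -290.6, 89.8]
orientation: [-0.847, -3.025, -0.0]
force: [0.8, 0.2, 1.0]
width: 0.514
grasp_force: 30.0
```

```bash
python3 to.py 446.3,-290.5,90 471.7,175.2,250
```

```text
t 29.425 tcp [ 445.9 -290.6   89.8] w 0.514 gf 30.0 F [0.8 0.2 1. ] q [ 0.4   0.61  0.11  2.17 -0.17  0.37  1.66]
446.3,-290.5,90 [-0.3  0.3 -0.2] turn [-0. -0.  0.]
471.7,175.2,250 [ 219.8  411.5 -160.2] turn [-0. -0.  0.]
```

{"fn": "play_rows", "kwargs": {"series": [[0, 0, -20, 0, 0, 0, 1], [0, 0, -60, 0, 0, 0, 1], [0, 0, -110, 0, 0, 0, 1], [0, 0, -160, 0, 0, 0, 1], [20, 37, -160, 0, 0, 0, 1], [44, 82, -160, 0, 0, 0, 1], [68, 127, -160, 0, 0, 0, 1], [92, 172, -160, 0, 0, 0, 1], [116, 217, -160, 0, 0, 0, 1], [140, 262, -160, 0, 0, 0, 1], [164, 307, -160, 0, 0, 0, 1], [180, 337, -160, 0, 0, 0, 1]]}}

```text
time: 30.92
tcp_pos: [466.6, 93.3, 249.7]
orientation: [-0.844, -3.026, -0.0]
force: [0.9, 0.1, -1.6]
width: 0.514
grasp_force: 30.0
```

{"fn": "play_rows", "kwargs": {"series": [[20, 37, 0, 0, 0, 0, 1], [34, 64, 0, 0, 0, 0, 1], [39.8, 74.5, 0, 0, 0, 0, 1], [39.8, 74.5, 0, 0, 0, 0, 1], [39.8, 74.5, 0, 0, 0, 0, 1]]}}

```text
time: 31.55
tcp_pos: [471.6, 173.7, 249.8]
orientation: [-0.849, -3.025, 0.001]
force: [-1.0, 0.1, -1.8]
width: 0.512
grasp_force: 30.0
```

```bash
python3 to.py 471.7,175.2,107
```

```text
t 31.55 tcp [471.6 173.7 249.8] w 0.512 gf 30.0 F [-1.   0.1 -1.8] q [-0.54  0.33  0.09  2.1  -0.05  0.72  0.61]
471.7,175.2,107 [  0.7   1.4 142.8] turn [-0.   0.  -0.1]
```

{"fn": "play_rows", "kwargs": {"series": [[0, 0.5, 10, 0, 0, 0, 1], [0, 0.5, 50, 0, 0, 0, 1], [0, 0.5, 90, 0, 0, 0, 1], [0, 0.5, 120, 0, 0, 0, 1], [0, 0.5, 135, 0, 0, 0, 1], [0, 0.5, 140, 0, 0, 0, 1], [0, 0.5, 143, 0, 0, 0, 1], [0, 0.5, 145, 0, 0, 0, 1], [0, 0.5, 146, 0, 0, 0, 1], [0, 0.5, 147, 0, 0, 0, 1], [0, 0.5, 147, 0, 0, 0, 1], [0, 0.5, 147, 0, 0, 0, 1]]}}

```text
time: 33.05
tcp_pos: [472.0, 175.7, 102.9]
orientation: [0.847, 3.025, 0.0]
force: [0.3, -0.0, -1.6]
width: 0.515
grasp_force: 30.0
```

```bash
python3 to.py 471.7,175.2,100.7
```

```text
t 33.05 tcp [472.  175.7 102.9] w 0.515 gf 30.0 F [ 0.3 -0.  -1.6] q [-0.51  0.56  0.05  2.22 -0.08  0.36  0.64]
471.7,175.2,100.7 [-0.  -0.6  2.2] turn [0. 0. 0.]
```

{"fn": "play_rows", "kwargs": {"series": [[0, 0, 1, 0, 0, 0, 1], [0, 0, 1.8, 0, 0, 0, 1], [0, 0, 2.2, 0, 0, 0, 1], [0, 0, 2.5, 0, 0, 0, 1], [0, 0, 2.5, 0, 0, 0, 1]]}}

```text
time: 33.67
tcp_pos: [472.0, 175.5, 100.7]
orientation: [0.847, 3.025, 0.0]
force: [-1.4, -0.5, 5.8]
width: 0.51
grasp_force: 30.0
```

{"fn": "play_rows", "kwargs": {"series": [[0, 0, 0, 0, 0, 0, 0], [0, 0, 0, 0, 0, 0, -0.5], [0, 0, 0, 0, 0, 0, -1], [0, 0, 0, 0, 0, 0, -1], [0, 0, 0, 0, 0, 0, -1], [0, 0, -20, 0, 0, 0, -1], [0, 0, -60, 0, 0, 0, -1], [0, 0, -105, 0, 0, 0, -1], [0, 0, -150, 0, 0, 0, -1], [0, 0, -150, 0, 0, 0, -1]]}}

```text
time: 34.92
tcp_pos: [473.3, 176.2, 253.3]
orientation: [0.846, 3.021, 0.006]
force: [0.2, 0.1, -0.7]
width: 1.001
grasp_force: 0.0
```

{"fn": "play_rows", "kwargs": {"series": [[400, 330, 0, 0, 0, 0, -1], [400, 330, 0, 0, 0, 0, -1], [400, 330, 0, 0, 0, 0, -1], [400, 330, 0, 0, 0, 0, -1], [400, 330, 0, 0, 0, 0, -1], [400, 330, 0, 0, 0, 0, -1], [400, 330, 0, 0, 0, 0, -1], [400, 330, 0, 0, 0, 0, -1], [400, 330, 0, 0, 0, 0, -1], [400, 330, 0, 0, 0, 0, -1], [400, 330, 0, 0, 0, 0, -1]]}}

```text
time: 36.3
tcp_pos: [303.0, 663.3, 249.8]
orientation: [0.85, 3.023, -0.003]
force: [0.4, -0.3, -0.2]
width: 0.999
grasp_force: 0.0
```

```bash
python3 to.py
python3 - <<'E'
from bench import *
import cv2,numpy as np
for n in("scene","top"):
    p,d=capture(n);m=camera_model(n);np.savez(f"{n}0.npz",K=m["K"],pose=m["pose"],d=d,p=p);cv2.imwrite(f"pics/{n}9.png",p)
from meas import *
W,h,K,T=cloud("top")
m=((W[...,2]>94)&(W[...,2]<118)&(W[...,0]<700)&(W[...,0]>400)&(W[...,1]<320)).astype(np.uint8)
n,l,st,_=cv2.connectedComponentsWithStats(m)
for i in range(1,n):
    if st[i,4]>80:
        P=W[l==i];print(st[i,4],P.mean(0).round(1),P[:,2].std().round(2))
E
```

```text
t 36.3 tcp [303.  663.3 249.8] w 0.999 gf 0.0 F [ 0.4 -0.3 -0.2] q [-1.26  0.6   0.06  1.58 -0.04  0.96 -0.16]
464 [ 588.3 -287.9  101.2] 2.02
495 [545.6 191.  110.9] 3.51
499 [527.5 265.1 111.2] 3.28
491 [471.4 173.7 111. ] 3.4
468 [ 460.4 -178.5  101.2] 1.91
505 [455.  246.  110.9] 3.32
```

View pics/scene9.png

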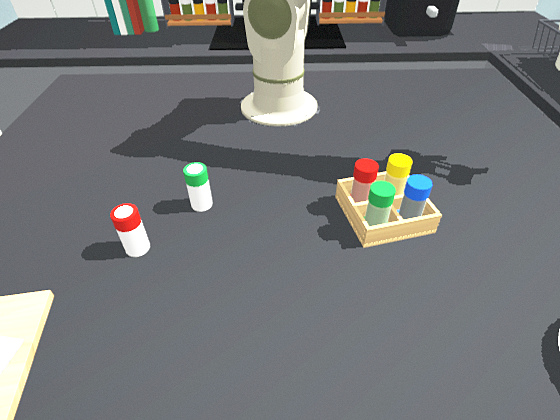

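View pics/top9.png

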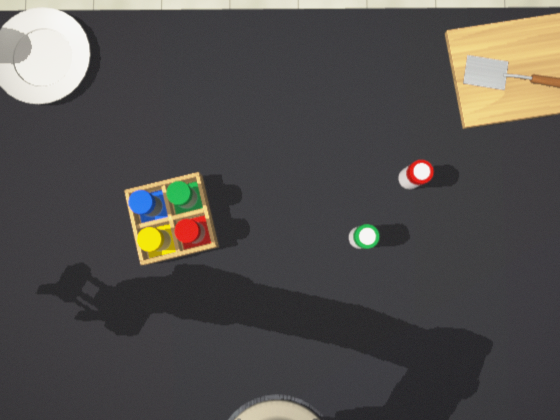

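Both pictures show each jar upright in its own colour's bay: top view blue (142,202), green (179,193), red (187,231), yellow (149,239). Both tubs are unmoved at (420,172) and (367,237). The lid tops measure 111 mm high, within about 3 mm of the bay centres, and the arm is clear.

```bash
python3 -c "
from bench import *
print(job_done())"
```

```text
the job is handed in; nothing more can be done
None
```

All four spice jars stand upright on their matching tiles, within about 3 mm of the bay centres by the final camera check; both supplement tubs are where they started, and the job was handed in at about 36 s (no verdict was returned).

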